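Clamp a tube offcut in the cam-locked fixture

TASK

Clamp the square tube lying in the dull blue fixture, ready for tacking: swing the red-handled cam lever all the way over so that the cam shows the slide's roller its low point, then push the slide forward by its push plate until the jaw has the tube square and tight against the fence, and then swing the lever all the way back so that the cam locks behind the roller. Do it all by pushing with the fingertips: pick nothing up, let the jaw, not the fingers, move the tube, and leave the other things on the bench where they are.

Things in the scene. Friction and masses are not known exactly. Their poses are not given: they have to be found in the camera images.
- fixture: fixture bolted to the bench: dull blue base plate 247 mm along x, 144 along y, 12 thick. Origin on the bench under the slide's track; x points the way the slide goes forward (to the robot's left, within 0.35 rad), y to its left (towards the robot), z up. Heights in this list are above the bench. Two brass strips, tops 16 mm high, carry the tube. Only the push plate and red handle rise above 62 mm.
- cam (a joint): cam angle, rad: 0 = locked (high lobe in the roller's path), pi/2 = low point (roller can pass); hard stops at both ends. Grows as the lever swings clockwise seen from above. Yellow cam plate, 34 to 46 mm high, high radius 37, low radius 26 mm, upright pivot. Free above about 1.3, locked below 0.2. Starts at 0 to 0.18; stays where it is left.
- handle (a point): point 83 mm high on the axis of the upright red handle (20 mm thick, 58 to 108 mm high) at the lever's end, 88 mm from the pivot. In the fixture's frame it is back and left of the pivot (135 deg from x) when cam = 0 and forward and left (45 deg) at pi/2, so it is pushed forward round the pivot to free the slide and back to lock it. Pushing takes 1 to 2 N. Lever bar below: 12 mm wide, 48 to 56 mm high.
- cam_pivot (a point): axis of the cam's upright pivot (x = -15, y = +40 mm in the fixture's frame), 52 mm high
- slide (a joint): travel of the follower slide along the fixture's x, m: 0 = drawn fully back. Starts at 0 to 0.006; the locked cam stops its roller at about 0.008. With the tube square against the fence the jaw stops at about 0.055. Locking needs about 0.0535; from 1 to 2 mm less the cam's sloped leading edge draws it on. About 3 N to push; stays where it is left.
- push_plate (a point): centre of the black-padded rear face of the slide's upright push plate (at its right-hand end as the robot sees it), 55 mm high; moves with the slide; pushed along the fixture's +x. The plate is 64 mm wide (along y), 10 mm thick and stands from 20 to 76 mm high.
- jaw_face (a point): middle of the copper face of the jaw at the slide's front (60 mm wide, 21 to 43 mm high), 31 mm high; moves with the slide and presses the tube to the fence
- roller (a point): centre of the brass follower roller (18 mm across, top 51 mm high) on the slide; moves with the slide along the fixture's x at y = 0, passing 40 mm to the right of the cam pivot
- fence_face (a point): middle of the clamping face of the steel fence across the fixture's front end (x = +109 mm), 28 mm high; the fence is 136 mm wide, its top 42 mm high
- tube: grey square steel tube to be clamped, 25 x 120 x 25 mm, loose on the brass strips between jaw and fence, 6 to 15 mm short of the fence and slightly askew at the start. Origin under its middle (16 mm high), y along its length. Tight against the fence its origin is at about x = +96.5 mm in the fixture's frame.
- bolt: a dark hex bolt lying on the bench, 23 x 69 mm; a bystander
- marker: a black pen-like soapstone holder lying on the bench, 14 x 120 mm; a bystander
- thick_tube: a grey square tube offcut lying loose on the bench away from the fixture, 30 x 90 x 30 mm; a bystander
- tape_measure: a pocket tape measure standing on the bench, 47 x 96 x 69 mm high; a bystander
- mug: a white mug standing on the bench, 78 mm across, 97 mm high; a bystander
- hammer: a ball-pein hammer with a wooden haft lying on the bench, 102 x 278 mm, 32 mm high; a bystander
There are look-alikes about, which are no part of the job. Leave any pink look-alike of the tube alone.

How it is judged:
On the way, in this order (a step that is already met when the one before it is completed fails the run):
1. the cam is turned to its low point while the slide is still back (value of joint cam above 1.35 rad and value of joint slide below 0.015 m), for 0.2 s.
2. with the cam at its low point the slide is pushed forward past it (value of joint cam above 1.2 rad and value of joint slide above 0.045 m), for 0.2 s.
3. the cam is turned back behind the roller (value of joint cam below 0.2 rad), for 0.2 s.
At the end, for the whole second after the job is handed in: the cam is turned back to locked (below 0.2 rad), the slide is forward (above 52.5 mm) and the tube lies on its strips at rest within 2 mm of the fence and within 0.035 rad (2 deg) of square to it (value of joint cam below 0.2 rad and value of joint slide above 0.0525 m and x of tube in the frame of fixture above 0.0945 m and angle between the y axis of tube and the y axis of fixture, either way round below 0.035 rad and z of tube in the frame of fixture below 0.02 m and linear speed of tube below 0.01 m/s); the robot touches nothing.
It fails at once if the tube is lifted off its strips (z of tube in the frame of fixture above 0.026 m).
It fails at once if the tube is handled by the fingers (more than 3 N) (contact force between the fingers and tube above 3 N).
It fails at once if a bystander (bolt, marker, thick tube, tape measure, mug or hammer) is moved more than 25 mm or lifted (distance of any of bolt, marker, thick_tube, tape_measure, mug, hammer from where it was at the start of the episode above 0.025 m).
It also fails if it takes over 66 s, if anything falls off the work surface, if the arm or the gripper's body presses on something with over 40 N, if the wrist force passes 120 N, or if a joint passes its speed limit or range.

ROBOT

A 6-joint arm with a two-finger parallel gripper is mounted at the origin on the work surface; the furniture and walls round the work are solid. World frame = base frame: x ahead of the robot, y to its left, z up, the work surface at z = 0. Lengths are in m, angles in rad, forces in N, time in s.
With the tool pointing down it reaches from about 0.35 to 0.775 m from the base axis. Payload 5.5 kg.
Tool frame: the origin (TCP) lies midway between the tips of the shut fingers; the grasp point (between the pads) lies 19 mm behind it; z points along the fingers, y is the line along which they close (so a half turn about z gives the same grasp; the last joint's range is limited). The gripper opens to 85 mm and grips with 20 to 120 N. Pads are 22 mm wide; open, the fingers measure 114 mm over their backs; the gripper's body (76 mm by 85 mm) begins 54 mm behind the grasp point. The pads swing forward as they close: fully open they stand 13 mm farther back than shut.
Start: joints at [0.962, 0.313, 0.046, 1.304, 0, 1.431], TCP at [0.26, 0.513, 0.231] pointing down, gripper open.
Joint ranges: [-2.76, 2.76], [-0.86, 1.69], [-1.03, 1.26], [-2.2, 2.34], [-1.47, 1.5], [-3.14, 3.14]. Speed limits (rad/s): [2.57, 2.57, 3.14, 3.14, 3.14, 3.14].

INTERFACE

Orientations are given as a unit quaternion [w, x, y, z].
In Python, from workcell import telemetry, imaging, env gives the robot as it stands. The module is installed in compiled form; this text tells all that it offers.
- The arm moves only by the tool step_arm, never from a script. Its argument "moves" is a list of rows, each a list of 3 entries, a list of its own where there are three numbers: the shift along the tool's x, y, z in mm, then the turn, a rotation vector about the tool's x, y, z in rad, then the finger opening in mm, from 0 to 85.4. A call has 1 to 8 rows; each row is the pose to reach, as a shift and turn from the pose commanded when the call began, along the tool's axes at that moment; what a row does not reach only later rows make up. A row lasts 1/12 s, in which the tool goes at most 41.7 mm and 7.16 degrees, less where a joint would pass 70% of its speed; a pose out of reach is approached as far as the arm can. A call with a gripper value outside its range is refused whole. The fingers move at their own pace and stop on an object; "grip_force" is the grip in N (left out, the last holds). Time passes only in rows, so rows that repeat a pose let the fingers close. It gives the time, the measured TCP pose, the force, the opening and the grip force at its end, in the units of the state.
- telemetry.get_state(): the state, without advancing time (a new reading comes with each control period).
- imaging.read_camera(name): name is "scene" or "top"; returns the picture (480x640x3 uint8, red, green, blue); there is no depth.
- imaging.camera_params(name): a dict with "camera_matrix" (3x3 intrinsics, pixels), "pose" (4x4, takes a point from camera to world coordinates). Camera axes: x right, y up, looking along -z (the intrinsics and any distortion apply to the point x, -y, -z); pixel columns grow to the right and rows downward; lengths in m; the calibration is good to about 2 mm. A picture is of the moment at which its call begins. camera_params takes no time and is no camera call.
- env.hand_in(): hands the job in; it is judged then, once.
The state is a dict: "clock": time; "joint_pos": joint angles; "qvel": joint speeds; "tau": joint torques, N m; "tcp_pos": TCP position; "orientation": TCP orientation; "wrist_force": force on the tool from outside, world axes, zero at the start; "ft_torque": the same for the moment, N m; "finger_gap": finger opening in m; "grip_force": force on a finger pad.
Only numpy, scipy, OpenCV 4.12 (cv2) and the standard library are available. Lean on these libraries where they do the work, as an engineer would, in place of code of your own. Each camera call takes 0.05 s, during which the arm holds its last target. There are 200 camera calls.

## Working session

There is one attempt and no reset: what is moved stays moved. The work goes in short steps, Python scripts to look and compute and a tool call to move; the robot and the scene stay as the last step left them, time stands still between calls to the robot, and variables do not carry over. Pictures are saved under pics/ and viewed, at most 10 in all, crops included, and the job is handed in when it is done.

Besides the shell and the picture viewer there is one more tool, called as name(argument=value, ...), one argument or row to a line, values as JSON. step_arm: Moves the arm, as the interface text tells. Its arguments: {"type":"object","properties":{"moves":{"type":"array"},"grip_force":{"type":"number"}},"required":["moves"]}

```bash
mkdir -p pics
python3 - <<'E'
from workcell import telemetry, imaging
import cv2
s=telemetry.get_state(); print(s['clock'],s['tcp_pos'],s['orientation'],s['finger_gap'])
for n in('top','scene'):
    cv2.imwrite(f'pics/{n}0.png',imaging.read_camera(n)[:,:,::-1])
    p=imaging.camera_params(n); print(n,p)
E
```

```text
0.0 [0.25952882 0.51253854 0.23041951] [-3.16819069e-04  2.32272014e-01  9.72650453e-01 -8.41539789e-04] 0.08552078441571652
top {'camera_matrix': array([[516.66714526,   0.        , 320.19464727],
       [  0.        , 516.66714526, 234.78024461],
       [  0.        ,   0.        ,   1.        ]]), 'pose': array([[ 0.01930181,  0.99120743, -0.13090177,  0.43350295],
       [-0.99981176,  0.01887758, -0.00448104,  0.02589048],
       [-0.00197053,  0.13096362,  0.99138522,  1.20768563],
       [ 0.        ,  0.        ,  0.        ,  1.        ]])}
scene {'camera_matrix': array([[492.2841581 ,   0.        , 313.76030751],
       [  0.        , 492.2841581 , 243.9582702 ],
       [  0.        ,   0.        ,   1.        ]]), 'pose': array([[ 0.59376202,  0.60807549, -0.52696381,  0.03828506],
       [-0.80461825,  0.44380738, -0.39449268, -0.36820331],
       [-0.0060109 ,  0.65823947,  0.75278461,  0.86637305],
       [ 0.        ,  0.        ,  0.        ,  1.        ]])}
```

View pics/top0.png

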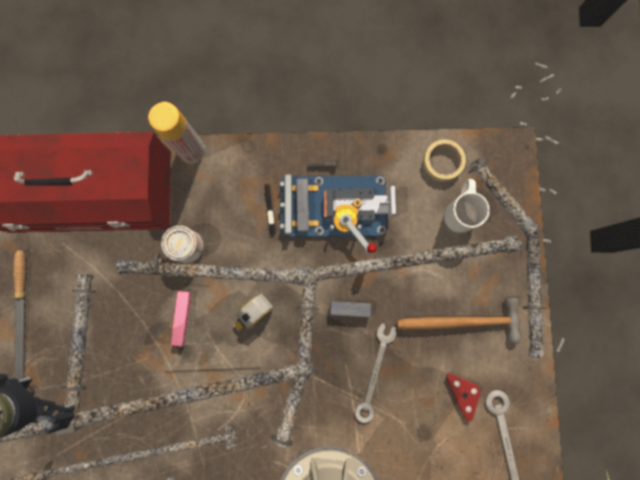

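View pics/scene0.png

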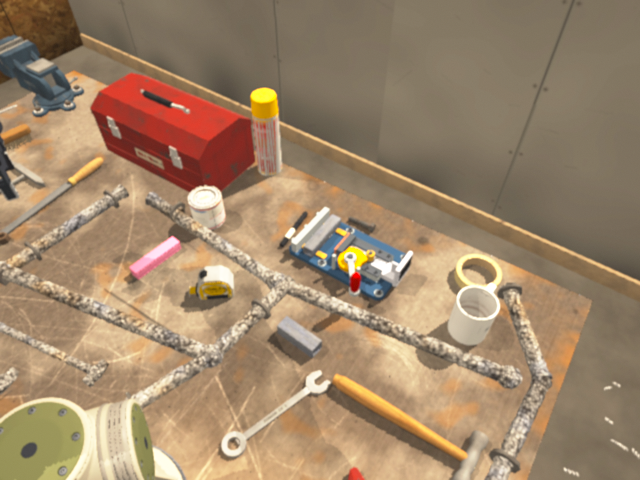

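The fixture is at top-view pixels (280–395, 175–240), with the red handle at (372,247), the push plate at (393,199) and the mug at (467,211). I'll enlarge both views.

Run:
```python
import cv2
a=cv2.imread('pics/top0.png')[160:260,265:405]; cv2.imwrite('pics/tc.png',cv2.resize(a,None,fx=5.5,fy=5.5,interpolation=2))
a=cv2.imread('pics/scene0.png')[195:305,275:425]; cv2.imwrite('pics/sc.png',cv2.resize(a,None,fx=5,fy=5,interpolation=2))
```

```text
(no output)
```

View pics/tc.png

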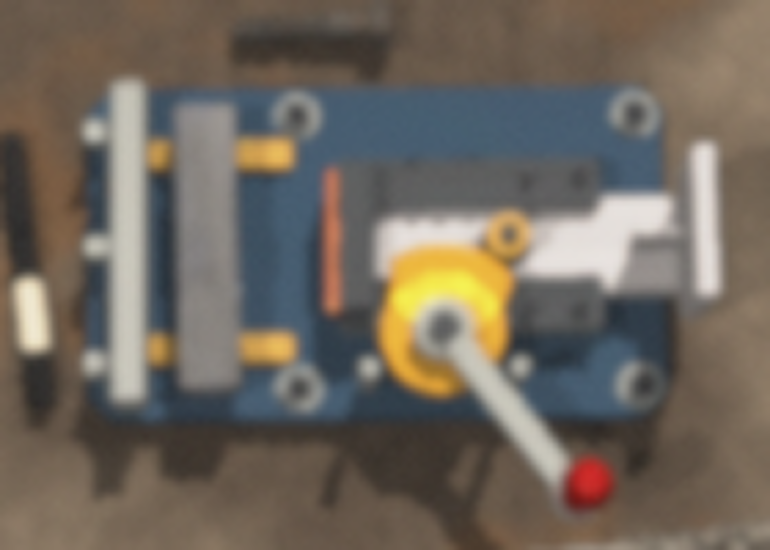

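View pics/sc.png

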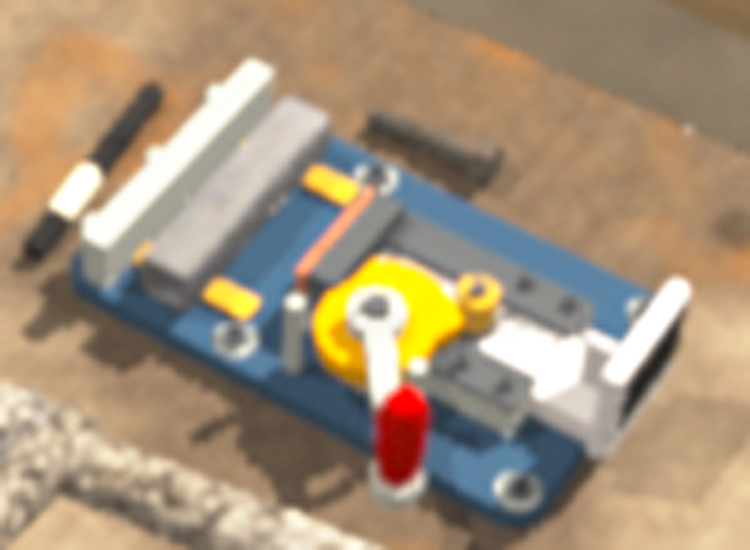

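```bash
cat > h.py <<'E'
import numpy as np
from workcell import imaging
def ray(n,u,v):
    p=imaging.camera_params(n);K=p['camera_matrix'];T=p['pose']
    d=T[:3,:3]@np.array([(u-K[0,2])/K[0,0],-(v-K[1,2])/K[1,1],-1]); return T[:3,3],d
def at(n,u,v,z):
    o,d=ray(n,u,v); return o+d*(z-o[2])/d[2]
def tri(a,b):
    o1,d1=ray('top',*a);o2,d2=ray('scene',*b)
    A=np.stack([d1,-d2],1);t=np.linalg.lstsq(A,o2-o1,rcond=None)[0]
    p,q=o1+t[0]*d1,o2+t[1]*d2; return (p+q)/2,np.linalg.norm(p-q)
def tc(u,v,z): return at('top',264.6+u/5.5,159.6+v/5.5,z)
def sc(u,v,z): return at('scene',274.6+u/5,194.6+v/5,z)
E
python3 - <<'E'
from h import *
np.set_printoptions(precision=4,suppress=True)
P=dict(pivot=(445,326,.056),handle=(588,483,.106),pl1=(705,143,.076),pl2=(707,297,.076),roller=(509,235,.051),f1=(147,82,.042),f2=(146,403,.042),t1=(178,103,.041),t2=(237,103,.041),t3=(237,389,.041),t4=(177,389,.041))
W={k:tc(*v) for k,v in P.items()}
for k in W: print(k,W[k])
S=dict(pivot=(377,305,.056),handle=(407,400,.106),pl1=(683,287,.076),pl2=(612,378,.076),roller=(480,286,.051))
for k in S: print('sc',k,sc(*S[k]))
f=W['f1']-W['f2'];yaw=np.arctan2(f[1],f[0]); print('yaw of -y', yaw)
g=W['roller']-(W['pl1']+W['pl2'])/2; print('x dir',np.arctan2(g[1],g[0]))
h=W['handle']-W['pivot'];print(np.linalg.norm(h[:2]),np.arctan2(h[1],h[0]))
for a,b in [((308,272),(283,287)),((513,243),(510,376)),((122,267),(152,200)),((304,370),(208,354))]: print('pipe',tri(a,b))
print('mug',at('top',467,211,.097),'mug handle',at('top',470,187,.06),'ring',at('top',445,160,.02),at('scene',350,270,.1))
E
```

```text
pivot [ 0.6229 -0.0253  0.056 ]
handle [ 0.5537 -0.0796  0.106 ]
pl1 [ 0.697  -0.1292  0.076 ]
pl2 [ 0.6335 -0.1301  0.076 ]
roller [ 0.6623 -0.0516  0.051 ]
f1 [0.7267 0.1006 0.042 ]
f2 [0.5905 0.0974 0.042 ]
t1 [0.7181 0.0874 0.041 ]
t2 [0.7186 0.0626 0.041 ]
t3 [0.5972 0.0599 0.041 ]
t4 [0.5968 0.0847 0.041 ]
sc pivot [ 0.6247 -0.0259  0.056 ]
sc handle [ 0.5553 -0.0831  0.106 ]
sc pl1 [ 0.6941 -0.1326  0.076 ]
sc pl2 [ 0.6344 -0.133   0.076 ]
sc roller [ 0.6635 -0.0539  0.051 ]
yaw of -y 0.023579912463835295
x dir 1.6074263020746014
0.08789920798143375 -2.4758641008222337
pipe (array([0.5024, 0.0597, 0.009 ]), np.float64(0.0051661895004652516))
pipe (array([ 0.5777, -0.4098,  0.0308]), np.float64(0.0023039748702604742))
pipe (array([0.5077, 0.4836, 0.0236]), np.float64(0.002716654216724729))
pipe (array([0.2839, 0.0629, 0.0353]), np.float64(0.005281970938730249))
mug [ 0.6385 -0.2881  0.097 ] mug handle [ 0.7007 -0.3064  0.06  ] ring [ 0.7741 -0.2601  0.02  ] [ 0.562 -0.065  0.1  ]
```

step_arm(
  moves=[
    [[-31,-24,0],[0,0,-0.07],0],
    [[-62,-48,0],[0,0,-0.14],0],
    [[-93,-72,0],[0,0,-0.21],0],
    [[-124,-96,0],[0,0,-0.28],0],
    [[-155,-120,0],[0,0,-0.35],0],
    [[-186,-144,0],[0,0,-0.42],0],
    [[-217,-168,0],[0,0,-0.494],0],
    [[-248,-192,0],[0,0,-0.494],0],
  ],
)

```text
clock: 0.77
tcp_pos: [0.3944, 0.2279, 0.2311]
orientation: [-0.0, -0.014, 1.0, -0.0]
wrist_force: [0.8, -0.4, -0.1]
finger_gap: 0.0006
grip_force: 0.0
```

```bash
cat >> h.py <<'E'
A=np.arctan2(1,-0.0236);O=np.array([.6636,-.0097])
R=np.array([[np.cos(A),-np.sin(A)],[np.sin(A),np.cos(A)]])
def fx(p): return R.T@(np.asarray(p)[:2]-O)*1000
def st():
    from workcell import telemetry
    from scipy.spatial.transform import Rotation as Q
    s=telemetry.get_state();q=s['orientation'];M=Q.from_quat([*q[1:],q[0]]).as_matrix()
    print('t',s['clock'],'tcp fixture',fx(s['tcp_pos']).round(1),'z',s['tcp_pos'][2].round(4),'yaw err',np.arctan2(M[1,1],M[0,1])-A,'tilt',M[:2,2].round(4),'F fix',(R.T@s['wrist_force'][:2]).round(2),s['wrist_force'][2],s['finger_gap'])
E
python3 -c "from h import *;st()"
```

```text
t 0.7667 tcp fixture [243.9 263.5] z 0.2311 yaw err 0.005127625044711426 tilt [-0.0003 -0.    ] F fix [-0.44 -0.83] -0.11613323692154234 0.0005643847318115332
```

step_arm(
  moves=[
    [[-16,-37,0],[0,0,0],0],
    [[-32,-74,0],[0,0,0],0],
    [[-48,-111,0],[0,0,0],0],
    [[-64,-148,0],[0,0,0],0],
    [[-80,-185,0],[0,0,0],0],
    [[-96,-222,0],[0,0,0],0],
    [[-112,-259,0],[0,0,0],0],
    [[-132,-294,0],[0,0,0],0],
  ],
)

```text
clock: 1.43
tcp_pos: [0.5334, -0.063, 0.2311]
orientation: [-0.0, -0.012, 1.0, 0.0]
wrist_force: [1.0, 0.9, 0.1]
finger_gap: -0.0001
grip_force: 0.0
```

step_arm(
  moves=[
    [[-10,-25,10],[0,0,0.005],0],
    [[-21,-52,20],[0,0,0.005],0],
    [[-21,-52,55],[0,0,0.005],0],
    [[-21,-52,90],[0,0,0.005],0],
    [[-21,-52,125],[0,0,0.005],0],
    [[-21,-52,157],[0,0,0.005],0],
    [[-21,-52,157],[0,0,0.005],0],
    [[-21,-52,157],[0,0,0.005],0],
  ],
)

```text
clock: 2.1
tcp_pos: [0.5542, -0.1118, 0.0728]
orientation: [-0.002, -0.01, 1.0, 0.001]
wrist_force: [0.6, -0.1, 0.5]
finger_gap: -0.0
grip_force: 0.0
```

Run:
```python
from h import *
import cv2
st()
a=imaging.read_camera('top')[:,:,::-1][140:280,255:425];b=imaging.read_camera('scene')[:,:,::-1][160:320,260:430]
cv2.imwrite('pics/p1.png',np.hstack([cv2.resize(a,(400,330)),cv2.resize(b,(400,330))]))
```

```text
t 2.1 tcp fixture [-99.5 111.8] z 0.0728 yaw err -0.0034966860179215242 tilt [-0.0046  0.0017] F fix [-0.09 -0.57] 0.4804088249918308 -4.520596084809533e-06
```

View pics/p1.png

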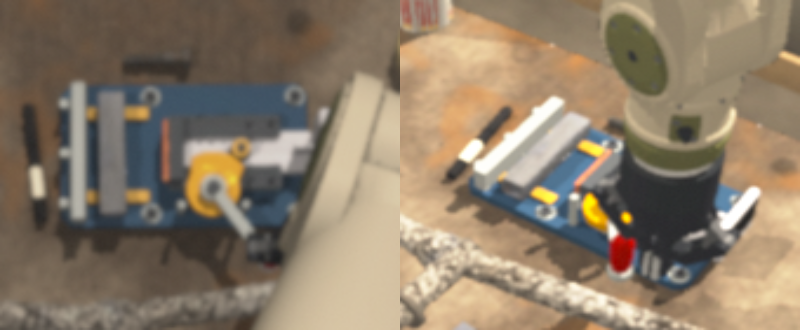

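step_arm(
  moves=[
    [[3,10,0],[0,0,0],0],
    [[6,19,0],[0,0,0],0],
    [[9,27,0],[0,0,0],0],
    [[12.5,35,0],[0,0,0],0],
    [[14.5,44,0],[0,0,0],0],
    [[16,52.5,0],[0,0,0],0],
    [[16,61,0],[0,0,0],0],
    [[15.5,70,0],[0,0,0],0],
  ],
)

```text
clock: 2.87
tcp_pos: [0.5388, -0.0415, 0.0743]
orientation: [-0.0, -0.01, 1.0, 0.0]
wrist_force: [-2.0, -1.1, 0.2]
finger_gap: 0.0006
grip_force: 0.8
```

step_arm(
  moves=[
    [[-1.5,9,0],[0,0,0],0],
    [[-3.5,17,0],[0,0,0],0],
    [[-6,24,0],[0,0,0],0],
    [[-8.5,29.5,0],[0,0,0],0],
    [[-12,36,0],[0,0,0],0],
    [[-15.5,40.5,0],[0,0,0],0],
    [[-20,46,0],[0,0,0],0],
    [[-20,46,0],[0,0,0],0],
  ],
)

```text
clock: 3.53
tcp_pos: [0.5594, 0.0047, 0.0744]
orientation: [0.001, -0.011, 1.0, 0.0]
wrist_force: [0.3, -0.5, -0.1]
finger_gap: 0.0
grip_force: 0.0
```

Run:
```python
from h import *
import cv2
st()
a=imaging.read_camera('top')[:,:,::-1][140:280,255:425];b=imaging.read_camera('scene')[:,:,::-1][160:320,260:430]
cv2.imwrite('pics/p2.png',np.hstack([cv2.resize(a,(400,330)),cv2.resize(b,(400,330))]))
```

```text
t 3.5333 tcp fixture [ 16.8 103.8] z 0.0744 yaw err -0.002568647510047928 tilt [0.0013 0.0008] F fix [-0.53 -0.27] -0.148854709446231 2.639851021438981e-05
```

View pics/p2.png

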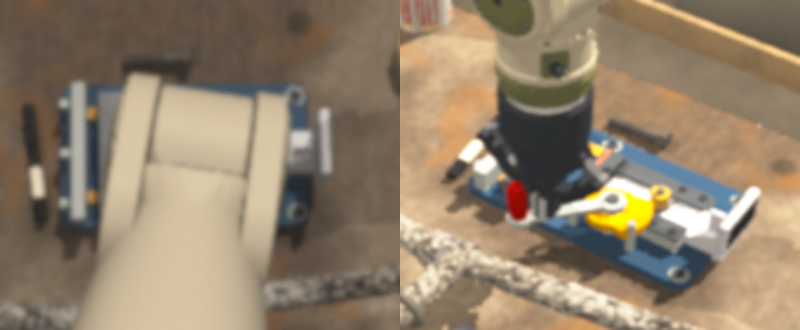

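The handle has swung forward with the lever. I'll nudge it to the hard stop and check the force.

step_arm(
  moves=[
    [[-2,2,0],[0,0,0],0],
    [[-4,4,0],[0,0,0],0],
    [[-5,5.5,0],[0,0,0],0],
    [[-5,5.5,0],[0,0,0],0],
  ],
)

```text
clock: 3.97
tcp_pos: [0.5634, 0.0093, 0.0743]
orientation: [0.0, -0.01, 1.0, -0.0]
wrist_force: [-0.7, -0.6, -0.4]
finger_gap: -0.0
grip_force: 0.4
```

```bash
python3 -c "from h import *;st()"
```

```text
t 3.9667 tcp fixture [21.3 99.8] z 0.0743 yaw err -0.0035175353221337247 tilt [ 0.0004 -0.    ] F fix [-0.57  0.73] -0.4288831039595059 -3.518715148809628e-05
```

step_arm(
  moves=[
    [[0,1.5,0],[0,0,0],0],
    [[-1,3,0],[0,0,0],0],
    [[-1,4,0],[0,0,0],0],
    [[-1,4,0],[0,0,0],0],
  ],
)

```text
clock: 4.3
tcp_pos: [0.564, 0.0109, 0.0744]
orientation: [-0.0, -0.009, 1.0, -0.003]
wrist_force: [0.2, -10.1, 0.1]
finger_gap: 0.0002
grip_force: 5.1
```

```bash
python3 -c "from h import *;st()"
```

```text
t 4.3 tcp fixture [22.9 99.1] z 0.0744 yaw err -0.004993058912723836 tilt [-0.0001 -0.0051] F fix [-10.09   0.06] 0.11272046225045307 0.00015610946188608112
```

step_arm(
  moves=[
    [[0,-12,0],[0,0,0],0],
    [[0,-15,-40],[0,0,0],0],
    [[-10,-25,-65],[0,0,0],0],
    [[-32,-60,-65],[0,0,0],0],
    [[-54,-95,-65],[0,0,0],0],
    [[-76,-130,-65],[0,0,0],0],
    [[-99,-160,-65],[0,0,0],0],
    [[-99,-178,-65],[0,0,0],0],
  ],
)

```text
clock: 4.97
tcp_pos: [0.6698, -0.1664, 0.1384]
orientation: [0.001, -0.009, 1.0, -0.0]
wrist_force: [0.2, 0.1, -0.4]
finger_gap: -0.0001
grip_force: 0.0
```

```bash
python3 -c "from h import *;st()"
```

```text
t 4.9667 tcp fixture [-156.8   -2.5] z 0.1384 yaw err -0.00499443255630716 tilt [ 0.0029 -0.0001] F fix [ 0.11 -0.21] -0.4057518154208987 -0.0001445618768596195
```

step_arm(
  moves=[
    [[2,0,30],[0,0,0],0],
    [[2,0,60],[0,0,0],0],
    [[2,0,90],[0,0,0],0],
    [[2,0,90],[0,0,0],0],
    [[2,8,90],[0,0,0],0],
    [[2,16,90],[0,0,0],0],
    [[2,22,90],[0,0,0],0],
    [[2,28,90],[0,0,0],0],
  ],
)

```text
clock: 5.63
tcp_pos: [0.6651, -0.1345, 0.0517]
orientation: [0.002, -0.01, 1.0, -0.001]
wrist_force: [-0.6, -3.0, -0.1]
finger_gap: 0.0
grip_force: 1.5
```

```bash
python3 -c "from h import *;st()"
```

```text
t 5.6333 tcp fixture [-124.8    1.4] z 0.0517 yaw err -0.0029494950736530523 tilt [ 0.003  -0.0019] F fix [-2.94  0.7 ] -0.06437376903535319 3.792530475243139e-05
```

step_arm(
  moves=[
    [[0,5,0],[0,0,0],0],
    [[0,10,0],[0,0,0],0],
    [[0,15,0],[0,0,0],0],
    [[0,19,0],[0,0,0],0],
    [[0,23,0],[0,0,0],0],
    [[0,26,0],[0,0,0],0],
    [[0,28,0],[0,0,0],0],
    [[0,30,0],[0,0,0],0],
  ],
)

```text
clock: 6.3
tcp_pos: [0.6639, -0.1048, 0.0496]
orientation: [0.001, -0.01, 1.0, -0.0]
wrist_force: [1.3, -4.5, 3.1]
finger_gap: -0.0002
grip_force: 2.0
```

```bash
python3 -c "from h import *;st()"
```

```text
t 6.3 tcp fixture [-95.1   1.9] z 0.0496 yaw err -0.003531522224281769 tilt [ 0.0011 -0.0005] F fix [-4.57 -1.22] 3.0573992100582834 -0.00021823685068968757
```

step_arm(
  moves=[
    [[0,1,0],[0,0,0],0],
    [[0,2,0],[0,0,0],0],
    [[0,3,0],[0,0,0],0],
    [[0,4,0],[0,0,0],0],
    [[0,5,0],[0,0,0],0],
    [[0,5,0],[0,0,0],0],
  ],
)

```text
clock: 6.8
tcp_pos: [0.6633, -0.0995, 0.0492]
orientation: [0.0, -0.01, 1.0, 0.0]
wrist_force: [2.8, -3.6, 1.9]
finger_gap: -0.0001
grip_force: 1.6
```

```bash
python3 -c "from h import *;st()"
```

```text
t 6.8 tcp fixture [-89.8   2.4] z 0.0492 yaw err -0.0032794509232154656 tilt [0.0001 0.0003] F fix [-3.71 -2.67] 1.86786569957343 -0.00011928028604461282
```

step_arm(
  moves=[
    [[0,1,0],[0,0,0],0],
    [[0,2,0],[0,0,0],0],
    [[0,3,0],[0,0,0],0],
    [[0,4,0],[0,0,0],0],
    [[0,4,0],[0,0,0],0],
  ],
)

```text
clock: 7.22
tcp_pos: [0.6632, -0.0979, 0.0493]
orientation: [-0.0, -0.009, 1.0, -0.002]
wrist_force: [1.8, -9.4, 0.9]
finger_gap: 0.0
grip_force: 5.1
```

```bash
python3 -c "from h import *;st()"
```

```text
t 7.2167 tcp fixture [-88.1   2.4] z 0.0493 yaw err -0.0048501385432209165 tilt [-0.0001 -0.004 ] F fix [-9.43 -1.57] 0.9248936886313677 9.703212496153857e-06
```

step_arm(
  moves=[
    [[0,1,0],[0,0,0],0],
    [[0,2,0],[0,0,0],0],
    [[0,3,0],[0,0,0],0],
    [[0,3,0],[0,0,0],0],
  ],
)

```text
clock: 7.55
tcp_pos: [0.6632, -0.0978, 0.0494]
orientation: [-0.0, -0.008, 1.0, -0.004]
wrist_force: [1.5, -17.8, -0.1]
finger_gap: -0.0002
grip_force: 9.1
```

Run:
```python
from h import *
import cv2
st()
a=imaging.read_camera('top')[:,:,::-1][155:265,260:420];b=imaging.read_camera('scene')[:,:,::-1][180:310,270:430]
cv2.imwrite('pics/p3.png',np.hstack([cv2.resize(a,(400,330),interpolation=2),cv2.resize(b,(400,330),interpolation=2)]))
```

```text
t 7.55 tcp fixture [-88.1   2.4] z 0.0494 yaw err -0.007013999770009605 tilt [-0.0001 -0.0087] F fix [-17.84  -1.11] -0.073071533636052 -0.00018198002504966513
```

View pics/p3.png

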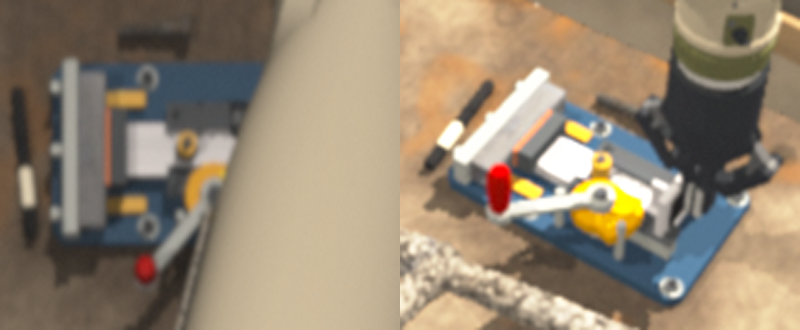

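step_arm(
  moves=[
    [[0,-12,0],[0,0,0],0],
    [[0,-15,-40],[0,0,0],0],
    [[0,-10,-80],[0,0,0],0],
    [[10,20,-95],[0,0,0],0],
    [[20,57,-95],[0,0,0],0],
    [[40,92,-95],[0,0,0],0],
    [[60,127,-95],[0,0,0],0],
    [[80,160,-95],[0,0,0],0],
  ],
)

```text
clock: 8.32
tcp_pos: [0.5771, 0.0681, 0.1434]
orientation: [-0.002, -0.01, 1.0, 0.001]
wrist_force: [0.4, 0.6, -0.3]
finger_gap: 0.0002
grip_force: 0.0
```

step_arm(
  moves=[
    [[10,4,0],[0,0,0],0],
    [[20,8,0],[0,0,0],0],
    [[20,8,35],[0,0,0],0],
    [[20,8,70],[0,0,0],0],
    [[20,8,70],[0,0,0],0],
  ],
)

```text
clock: 8.73
tcp_pos: [0.5531, 0.0745, 0.0679]
orientation: [-0.007, -0.011, 1.0, 0.001]
wrist_force: [-1.2, 0.3, -0.8]
finger_gap: 0.0
grip_force: 0.0
```

```bash
python3 -c "from h import *;st()"
```

```text
t 8.7333 tcp fixture [ 86.7 108.5] z 0.0679 yaw err -0.0019919160602228647 tilt [-0.0133  0.0018] F fix [0.3  1.24] -0.7656791002142087 3.1233650813608684e-05
```

step_arm(
  moves=[
    [[0,-10,0],[0,0,0],0],
    [[3,-20,0],[0,0,0],0],
    [[7,-28,0],[0,0,0],0],
    [[11,-35,0],[0,0,0],0],
    [[15,-43,0],[0,0,0],0],
    [[18,-51,0],[0,0,0],0],
    [[20,-59,0],[0,0,0],0],
    [[21,-67,0],[0,0,0],0],
  ],
)

```text
clock: 9.4
tcp_pos: [0.5403, 0.0047, 0.0751]
orientation: [0.001, -0.01, 1.0, -0.0]
wrist_force: [-0.1, 2.0, 0.9]
finger_gap: -0.0002
grip_force: 0.9
```

```bash
python3 -c "from h import *;st()"
```

```text
t 9.4 tcp fixture [ 17.3 122.9] z 0.0751 yaw err -0.003852093579850724 tilt [ 0.0013 -0.0002] F fix [1.99 0.03] 0.8527350457045669 -0.0002178756855851813
```

step_arm(
  moves=[
    [[4,-8,0],[0,0,0],0],
    [[4,-16,0],[0,0,0],0],
    [[3.5,-24,0],[0,0,0],0],
    [[1.5,-32,0],[0,0,0],0],
    [[-1.5,-40,0],[0,0,0],0],
    [[-5,-48,0],[0,0,0],0],
    [[-9.5,-55,0],[0,0,0],0],
    [[-13,-60,0],[0,0,0],0],
  ],
)

```text
clock: 10.07
tcp_pos: [0.5551, -0.0549, 0.0742]
orientation: [0.0, -0.01, 1.0, -0.0]
wrist_force: [-0.9, 1.5, -0.4]
finger_gap: -0.0002
grip_force: 0.6
```

step_arm(
  moves=[
    [[-2,-2,0],[0,0,0],0],
    [[-4,-4,0],[0,0,0],0],
    [[-5,-6,0],[0,0,0],0],
    [[-5,-8,0],[0,0,0],0],
    [[-5,-8,0],[0,0,0],0],
  ],
)

```text
clock: 10.48
tcp_pos: [0.5601, -0.0618, 0.0744]
orientation: [0.001, -0.01, 1.0, 0.0]
wrist_force: [0.5, 1.1, 0.3]
finger_gap: -0.0
grip_force: 0.7
```

```bash
python3 -c "from h import *;st()"
```

```text
t 10.4833 tcp fixture [-49.6 104.7] z 0.0744 yaw err -0.0030510231119451614 tilt [0.0012 0.0002] F fix [ 1.07 -0.57] 0.27319201300046164 -8.435303808661505e-06
```

Near the stop (cam ≈ 0.05). I'll push on until the force shows the stop, then withdraw.

step_arm(
  moves=[
    [[-1,-2,0],[0,0,0],0],
    [[-2,-4,0],[0,0,0],0],
    [[-2,-6,0],[0,0,0],0],
    [[-2,-6,0],[0,0,0],0],
  ],
)

```text
clock: 10.82
tcp_pos: [0.5624, -0.0664, 0.0746]
orientation: [0.001, -0.011, 1.0, 0.002]
wrist_force: [3.4, 7.8, -0.3]
finger_gap: -0.0003
grip_force: 4.0
```

```bash
python3 -c "from h import *;st()"
```

```text
t 10.8167 tcp fixture [-54.3 102.6] z 0.0746 yaw err -0.0022492270542253667 tilt [0.0017 0.0032] F fix [ 7.73 -3.6 ] -0.3497407603380036 -0.0002986054080614835
```

step_arm(
  moves=[
    [[0,12,0],[0,0,0],0],
    [[0,15,-40],[0,0,0],0],
    [[20,15,-80],[0,0,0],0],
    [[50,40,-100],[0,0,0],0],
    [[70,75,-110],[0,0,0],0],
    [[95,105,-110],[0,0,0],0],
    [[120,135,-110],[0,0,0],0],
    [[145,165,-110],[0,0,0],0],
  ],
)

```text
clock: 11.48
tcp_pos: [0.4115, 0.0949, 0.1847]
orientation: [0.0, -0.01, 1.0, -0.001]
wrist_force: [-0.4, 1.4, 0.2]
finger_gap: -0.0004
grip_force: 0.0
```

step_arm(
  moves=[
    [[20,35,0],[0,0,0],0],
    [[30,75,0],[0,0,0],0],
    [[30,115,0],[0,0,0],0],
    [[30,155,0],[0,0,0],0],
    [[30,155,0],[0,0,0],0],
  ],
)

```text
clock: 11.9
tcp_pos: [0.3794, 0.254, 0.1847]
orientation: [0.001, -0.014, 1.0, 0.001]
wrist_force: [1.0, -0.4, 1.4]
finger_gap: 0.0001
grip_force: 0.0
```

Run:
```python
from h import *
import cv2
st()
i=imaging.read_camera('top')[:,:,::-1];cv2.imwrite('pics/top9.png',i);b=imaging.read_camera('scene')[:,:,::-1]
a=i[160:260,265:405];b=b[180:310,270:430]
cv2.imwrite('pics/p4.png',np.vstack([cv2.resize(a,(420,300),interpolation=2),cv2.resize(b,(420,300),interpolation=2)]))
cv2.imwrite('pics/p4.png',cv2.resize(a,None,fx=5.5,fy=5.5,interpolation=2))
```

```text
t 11.9 tcp fixture [270.3 277.9] z 0.1847 yaw err 0.0036092087966523856 tilt [0.0021 0.0016] F fix [-0.41 -0.96] 1.3610258954073928 6.926928131239447e-05
```

View pics/p4.png

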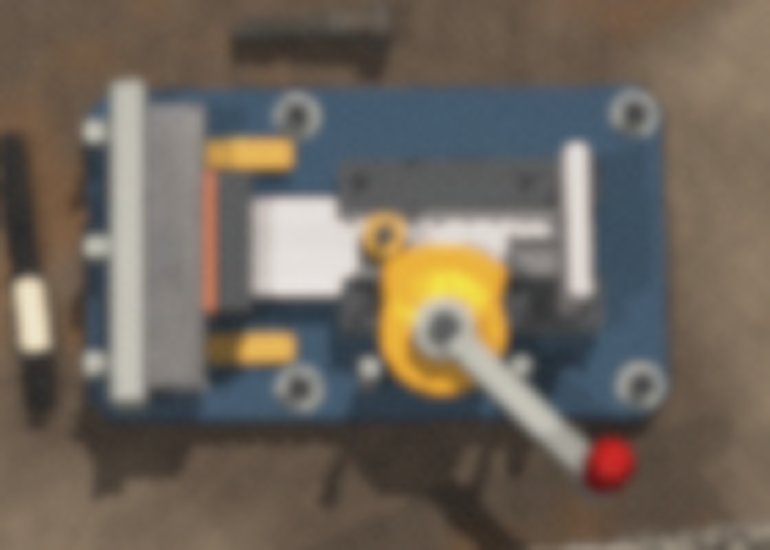

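The tube (147–205 px across) lies flush between the copper jaw and the fence. The roller at (383,235) is ahead of the cam, and the handle at (608,462) is at its locked stop. The bolt and marker haven't moved.

```bash
python3 -c "
from workcell import env
print(env.hand_in())"
```

```text
the job is handed in; nothing more can be done
None
```

The tube is clamped square and tight against the fence with the cam lever back at its locked stop, and the job was handed in at about 12 s; the hand-in returned no verdict.

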